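# Put the bolts away in the chest drawer

### The job

Put the loose bolts away: pull out the deep upper drawer of the steel chest, pick up the scoop by its handle and tip all four bolts into the drawer over the scoop's open edge, without touching the bolts with the fingers. Then lay the empty scoop back flat on the bench where it was, push the drawer fully shut and leave the other things on the bench undisturbed.

Things in the scene. Friction and masses are not known exactly. Their poses are not given: they have to be found in the camera images.
- chest: low grey steel chest fixed to the bench, 250 deep (x) x 260 wide (y) x 146 high, rubber mat on top. Origin under its centre; its front faces its own -x (towards the robot), z up. At the bottom are two small shallow drawer fronts, locked; the deep drawer above them is the one to use.
- bolt_drawer (a joint): travel of the deep upper drawer in m: 0 fully shut, 0.165 fully out (end stop). It slides along the chest's -x, drags with about 2 N, has no spring or catch and stays where it is left; it may start slightly ajar. Empty at the start.
- drawer_handle (a point): middle of the drawer's bar pull, moves with the drawer: a level round steel bar 12 thick and 110 long along the chest's y, its centre line 42 in front of the drawer front and 26 below the chest's top, 120 above the bench. Axes as the chest's. It can be gripped from above with one finger behind the bar.
- drawer_floor (a point): centre of the drawer's inner floor, moves with the drawer, 60 above the bench; axes as the chest's. Inside 212 (x) x 218 (y); walls 5 thick, rim 60 above this floor; front panel 12 thick, outer face 123 to -x of this point, reaching 74 above it. With the drawer fully out, x from -106 to +42 lies clear of the chest's roof.
- scoop: parts scoop: aluminium pan 145 long (x) x 118 wide (y), sheet 3 thick, lips 34 high on both sides and 38 at the back (-x), none at its mouth (+x). Wooden handle 24 wide, 22 thick, 100 long, behind the back, rising slightly, its end 56 high. 0.25 kg, flat on the bench left or right of the chest, mouth away from the robot, with the bolts in it. Origin under the pan's centre, z up.
- scoop_grip (a point): point on the centre line of the scoop's wooden handle, 130 behind and 34 above the scoop's origin; grip the handle across here (24 wide, along the scoop's y). Axes as the scoop's.
- scoop_lip (a point): middle of the scoop's open edge, on the pan's floor, 72.5 ahead of and 3 above the scoop's origin. Axes as the scoop's.
- bolt1: hex bolt with its nut run on, 80 long (x), 16 across the flats of head and nut, shank 10 thick, about 55 g. Origin at the middle of its axis. Starts in the scoop (friction on the pan about 0.6). Lies roughly lengthwise.
- bolt2: hex bolt with its nut run on, 80 long (x), 16 across the flats of head and nut, shank 10 thick, about 55 g. Origin at the middle of its axis. Starts in the scoop (friction on the pan about 0.6). Lies roughly lengthwise.
- bolt3: hex bolt with its nut run on, 80 long (x), 16 across the flats of head and nut, shank 10 thick, about 55 g. Origin at the middle of its axis. Starts in the scoop (friction on the pan about 0.6). Lies roughly lengthwise.
- bolt4: hex bolt with its nut run on, 80 long (x), 16 across the flats of head and nut, shank 10 thick, about 55 g. Origin at the middle of its axis. Starts in the scoop (friction on the pan about 0.6). Lies across the back of the pan.
- sander: belt sander, fixed bystander, 275 long (x) x 130 wide x 165 high, origin under its centre; stands on the other side of the chest from the scoop
- tin: bystander: closed tin, 80 dia x 105 high, origin under its centre
- open_can: bystander: open empty steel can, 88 dia x 115 high, origin under its centre
- paint_brush: bystander: flat paint brush lying down, 205 long, 62 wide, 17 high, origin under its middle, x towards the bristles
- tape_measure: bystander: tape measure standing on top of the chest, 70 x 36 x 64 high, origin under its centre
- screwdriver: bystander: screwdriver lying on the bench, 200 long, handle 26 thick, origin under its middle, x towards the blade
- offcut: bystander: wooden offcut lying on the bench, 140 x 45 x 22 high, origin under its centre
Not all that is in view belongs to the job. What is shaped like the bolt4 but green or purple is not meant.

How it is judged:
On the way, in this order (a step that is already met when the one before it is completed fails the run):
1. the drawer is pulled well out (over 110 mm) (value of joint bolt_drawer above 0.11 m), for 0.1 s.
2. the scoop is lifted over 40 mm with all four bolts lying in it (height (world z) of scoop above 0.04 m and x of bolt1 in the frame of scoop between -0.075 and 0.075 m and y of bolt1 in the frame of scoop between -0.06 and 0.06 m and z of bolt1 in the frame of scoop between 0 and 0.05 m and x of bolt2 in the frame of scoop between -0.075 and 0.075 m and y of bolt2 in the frame of scoop between -0.06 and 0.06 m and z of bolt2 in the frame of scoop between 0 and 0.05 m and x of bolt3 in the frame of scoop between -0.075 and 0.075 m and y of bolt3 in the frame of scoop between -0.06 and 0.06 m and z of bolt3 in the frame of scoop between 0 and 0.05 m and x of bolt4 in the frame of scoop between -0.075 and 0.075 m and y of bolt4 in the frame of scoop between -0.06 and 0.06 m and z of bolt4 in the frame of scoop between 0 and 0.05 m), for 0.1 s.
3. the scoop is tipped mouth down by over 20 degrees with its open edge over the drawer (angle between scoop's own x axis and vertical above 1.92 rad and x of scoop_lip in the frame of drawer_floor between -0.115 and 0.106 m and y of scoop_lip in the frame of drawer_floor between -0.115 and 0.115 m), for 0.05 s.
4. all four bolts lie in the drawer (x of bolt1 in the frame of drawer_floor between -0.106 and 0.106 m and y of bolt1 in the frame of drawer_floor between -0.109 and 0.109 m and z of bolt1 in the frame of drawer_floor between -0.005 and 0.06 m and x of bolt2 in the frame of drawer_floor between -0.106 and 0.106 m and y of bolt2 in the frame of drawer_floor between -0.109 and 0.109 m and z of bolt2 in the frame of drawer_floor between -0.005 and 0.06 m and x of bolt3 in the frame of drawer_floor between -0.106 and 0.106 m and y of bolt3 in the frame of drawer_floor between -0.109 and 0.109 m and z of bolt3 in the frame of drawer_floor between -0.005 and 0.06 m and x of bolt4 in the frame of drawer_floor between -0.106 and 0.106 m and y of bolt4 in the frame of drawer_floor between -0.109 and 0.109 m and z of bolt4 in the frame of drawer_floor between -0.005 and 0.06 m), for 0.2 s.
At the end, for the whole second after the job is handed in: All four bolts lie at rest inside the drawer, the drawer is shut to within 5 mm, and the scoop lies flat on the bench (within 6 degrees) at rest, released, within 50 mm of where it started (all of step 4 and value of joint bolt_drawer below 0.005 m and distance of scoop from where it was at the start of the episode below 0.05 m and angle between scoop's own z axis and vertical below 0.1 rad and height (world z) of scoop below 0.008 m and linear speed of scoop below 0.02 m/s and linear speed of each of bolt1, bolt2, bolt3, bolt4 below 0.05 m/s); the robot touches nothing.
It fails at once if the fingers touch a bolt with more than 1 N (contact force between the fingers and bolt1 above 1 N or contact force between the fingers and bolt2 above 1 N or contact force between the fingers and bolt3 above 1 N or contact force between the fingers and bolt4 above 1 N).
It fails at once if a bystander is shifted by more than 40 mm or tipped over (distance of any of tin, open_can, paint_brush, tape_measure, screwdriver, offcut from where it was at the start of the episode above 0.04 m or angle between any of tin, open_can, paint_brush, tape_measure, screwdriver, offcut's own z axis and vertical above 0.6 rad).
It also fails if it takes over 70 s, if anything falls off the work surface, if the arm or the gripper's body presses on something with over 40 N, if the wrist force passes 120 N, or if a joint passes its speed limit or range.

### The arm

A 6-joint arm with a two-finger parallel gripper is mounted at the origin on the work surface. World frame = base frame: x ahead of the robot, y to its left, z up, the work surface at z = 0. Lengths are in m, angles in rad, forces in N, time in s.
With the tool pointing down it reaches from about 0.25 to 0.775 m from the base axis. Payload 4 kg.
Tool frame: the origin (TCP) lies on the centre line of the jaws, within the pads' length; the fingertips stand 25 mm ahead of it and the grasp point (between the pads) lies 6 mm ahead of it; z points along the fingers, y is the line along which they close (so a half turn about z gives the same grasp; the last joint's range is limited). The gripper opens to 94 mm and grips with 3 to 60 N. Pads are 16 mm wide; open, the fingers measure 119 mm over their backs; the gripper's body (75 mm by 177 mm) begins 78 mm behind the grasp point.
Start: joints at [-1.299, 0.087, 1.371, -0, 1.684, -0.103], TCP at [0.201, -0.512, 0.231] pointing down, gripper open.
Joint ranges: [-3.1, 3.1], [-0.76, 2.03], [0.27, 2.55], [-1.08, 4.22], [0.17, 2.65], [-2.57, 2.57]. Speed limits (rad/s): [2.79, 2.79, 3.14, 3.14, 3.14, 3.14].

### API

Orientations are given as [roll, pitch, yaw] about the fixed x, y, z axes, in that order (R = Rz(yaw) Ry(pitch) Rx(roll)).
In Python, from bench import sensors, optics, ticket gives the robot as it stands.
- The arm moves only by the tool send_rows, never from a script. Its argument "rows" is a list of rows, each a list of 6 numbers: the shift along the world's x, y, z in mm, then the turn, a rotation vector about the world's x, y, z in rad. In form: [[x, y, z, wx, wy, wz], ...]. A call has 1 to 8 rows; each row shifts and turns the commanded pose from where the row before left it; what a row does not reach is not made up. A row lasts 1/12 s, in which the tool goes at most 41.7 mm and 7.16 degrees, less where a joint would pass 70% of its speed; a pose out of reach is approached as far as the arm can. A call is refused whole if a number of a shift passes 41.7 or a number of a turn 0.125, either way. A call with a gripper value outside its range is refused whole. "grip" is the finger opening in mm, from 0 to 94, set as the call begins (left out, the last holds). The fingers move at their own pace and stop on an object; the grip force is fixed at half the most. Time passes only in rows, so rows that do not move let the fingers close. It gives the time, the measured TCP pose, the force, the opening and the grip force at its end, in the units of the state.
- sensors.get_obs(): the state, without advancing time (a new reading comes with each control period).
- optics.snapshot(name): name is "scene" or "side" or "wrist"; returns the picture (420x560x3 uint8, red, green, blue); there is no depth.
- optics.camera_model(name): a dict with "vertical_fov" (degrees; the focal length in pixels is half the picture's height over the tangent of half this angle, whatever the lens; pixels are square), "cx", "cy" (the principal point, pixels), "k1" (the pictures are not rectified: a ray, as slopes to the right and down, at radius r is drawn at 1 + k1 r^2 times it, then the intrinsics apply), "R" (3x3) and "t" (3): a world point X has camera coordinates R X + t. Camera axes: x right, y down, z forward; pixel columns grow to the right and rows downward; lengths in m; the calibration is good to about 2 mm. A picture is of the moment at which its call begins: read the wrist's pose just before it. camera_model takes no time and is no camera call; for the wrist camera it gives the pose at the moment of the call.
- ticket.close_job(): hands the job in; it is judged then, once.
The state is a dict: "time": time; "joint_positions": joint angles; "qvel": joint speeds; "joint_torque": joint torques, N m; "tool_pos": TCP position; "ee_rot": TCP orientation; "wrist_force": force on the tool from outside, world axes, zero at the start; "wrist_torque": the same for the moment, N m; "width": finger opening in m; "finger_force": force on a finger pad.
Only numpy, scipy, OpenCV 4.12 (cv2) and the standard library are available. Lean on these libraries where they do the work, as an engineer would, in place of code of your own. Each camera call takes 0.05 s, during which the arm holds its last target. There are 200 camera calls.

## Working session

There is one attempt and no reset: what is moved stays moved. The work goes in short steps, Python scripts to look and compute and a tool call to move; the robot and the scene stay as the last step left them, time stands still between calls to the robot, and variables do not carry over. Pictures are saved under pics/ and viewed, at most 13 in all, crops included, and the job is handed in when it is done.

Besides the shell and the picture viewer there is one more tool, called as name(argument=value, ...) on one line, values as JSON. send_rows: Moves the arm, as the interface text tells. Its arguments: {"type":"object","properties":{"rows":{"type":"array"},"grip":{"type":"number"}},"required":["rows"]}

```bash
mkdir -p pics; cat > h.py <<'E'
import numpy as np, cv2
from bench import sensors, optics, ticket
def ray(cam,u,v):
    f=210/np.tan(np.radians(cam["vertical_fov"])/2)
    d=np.array([(u-cam["cx"])/f,(v-cam["cy"])/f]); p=d.copy()
    for _ in range(30): p=d/(1+cam["k1"]*(p@p))
    R=np.array(cam["R"]);t=np.array(cam["t"])
    return -R.T@t, R.T@np.array([p[0],p[1],1.])
def onz(cam,u,v,z):
    c,d=ray(cam,u,v); return c+d*(z-c[2])/d[2]
def proj(cam,X):
    f=210/np.tan(np.radians(cam["vertical_fov"])/2)
    p=np.array(cam["R"])@np.array(X)+np.array(cam["t"]); s=p[:2]/p[2]; s=s*(1+cam["k1"]*(s@s))
    return s*f+[cam["cx"],cam["cy"]]
def snap(n,fn):
    im=optics.snapshot(n); cv2.imwrite(f"pics/{fn}.png",im[:,:,::-1]); return im
E
python3 - <<'E'
from h import *
ims=[snap(n,n+"0") for n in("scene","side")]
for n in("scene","side"):
    c=optics.camera_model(n); print(n,c["vertical_fov"],c["k1"],ray(c,280,210))
print(sensors.get_obs())
E
```

```text
scene 47.672831401528704 0.005316649443212946 (array([ 1.03011806, -0.74842258,  1.12585419]), array([-0.33455619,  0.57295579, -0.7482901 ]))
side 54.15568888590854 0.0007385929395393314 (array([0.52726306, 1.22287805, 0.98567286]), array([-0.00119992, -0.81993057, -0.57267378]))
{'time': 0.1, 'joint_positions': array([-1.29914706e+00,  8.78712279e-02,  1.37208484e+00,  9.82481544e-06,
        1.68357926e+00, -1.03129134e-01]), 'qvel': array([ 0.00142903, -0.00160903, -0.00303773, -0.00093855,  0.00022012,
       -0.00146546]), 'joint_torque': array([ 1.96373934e-03, -3.41253161e+01, -3.03301299e+01,  7.20231584e-02,
        3.04204028e-02, -1.01258213e-04]), 'tool_pos': array([ 0.20120298, -0.51140922,  0.22943583]), 'ee_rot': array([-3.13966131e+00, -2.09703622e-04,  3.74779291e-01]), 'wrist_force': array([0.3835703 , 0.8473192 , 1.13540315]), 'wrist_torque': array([0.07685314, 0.00076894, 0.05577257]), 'finger_force': 0.0, 'width': 0.09376977585817843}
```

View pics/scene0.png

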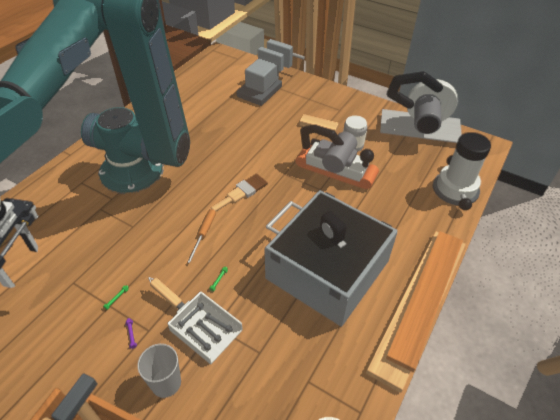

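View pics/side0.png

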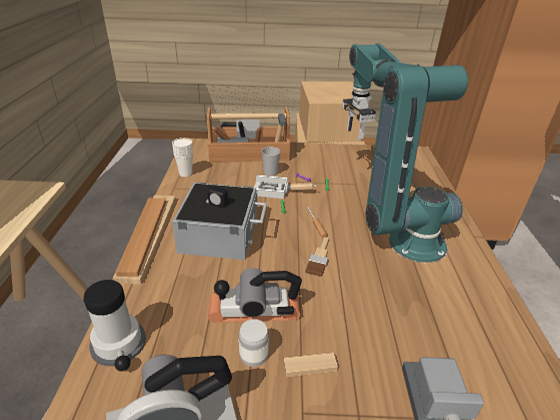

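The scene view shows the chest at about (330,250) with the bar pull at (285,218). The scoop pan is at (206,327) with its handle end at (152,281), and the open can is at (160,370) close to the scoop. The screwdriver lies at (205,225), the brush at (245,190), and the green and purple decoy bolts are nearby. I'll zoom in.

```bash
python3 - <<'E'
from h import *
a=cv2.imread("pics/scene0.png")
cv2.imwrite("pics/z1.png",cv2.resize(a[180:400,130:410],(800,600) if 0 else (762,599),interpolation=cv2.INTER_CUBIC))
E
```

```text
(no output)
```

View pics/z1.png

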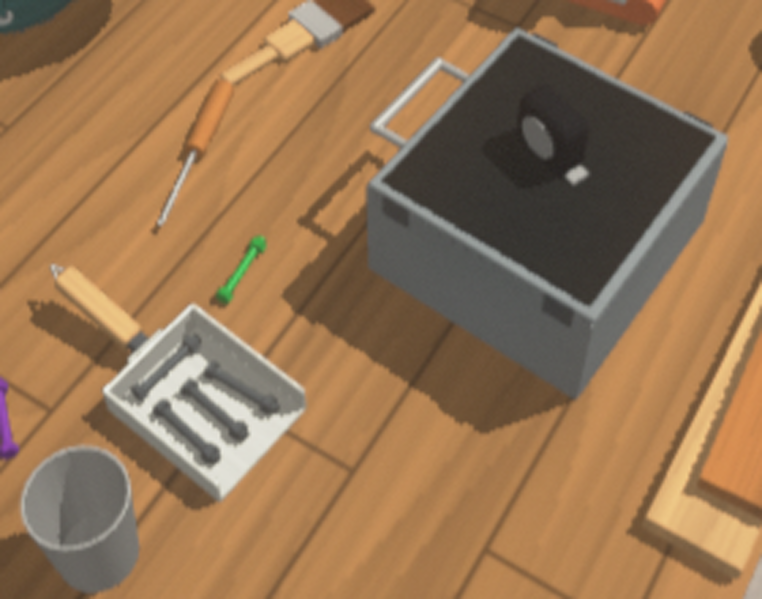

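The zoom shows the chest top corners at zoom pixels (519,30), (727,135), (593,318) and (370,183). The bar runs from (375,127) to (440,62). The scoop back-lip corners are at (107,392) and (192,307), the mouth at (222,497) to (304,405), and the wooden handle runs from (62,275) to (138,340). Now I'll compute positions.

```bash
python3 - <<'E'
from h import *
np.set_printoptions(precision=4,suppress=True)
c=optics.camera_model("scene"); s=599/220
def P(x,y,z): return onz(c,130+(x+.5)/s-.5,180+(y+.5)/s-.5,z)
T=[P(*q,.146) for q in((519,30),(727,135),(593,318),(370,183))]
print("chest",np.array(T)[:,:2]); 
for i in range(4): print(np.linalg.norm(T[i]-T[(i+1)%4]))
print("ctr",np.mean(T,0))
# yaw: min area
fx=(T[1]-T[0])+(T[2]-T[3]); print("yaw",np.arctan2(fx[1],fx[0]))
fy=(T[0]-T[3])+(T[1]-T[2]); print("yaw y",np.arctan2(-fy[0],fy[1]))
print("bar",P(376,126,.122),P(440,62,.122))
print("back lip",P(107,392,.038),P(192,307,.038))
print("mouth floor",P(222,496,.0),P(304,407,.0), "tops",P(303,394,.034))
print("handle", P(100,309,.045),"end",P(62,275,.056),"neck",P(140,343,.03))
im=cv2.imread("pics/scene0.png"); hsv=cv2.cvtColor(im,cv2.COLOR_BGR2HSV)
def lo(n,u,v,z): print(n,onz(c,u,v,z)[:2])
print("can rim",[P(x,y,.115)[:2] for x,y in((24,510),(131,490),(77,447),(85,548))])
print("sd",P(158,226,.01),P(225,80,.02)); print("tape",P(550,135,.18))
E
```

```text
chest [[ 0.6519  0.1258]
 [ 0.8919  0.107 ]
 [ 0.8697 -0.1484]
 [ 0.6261 -0.1264]]
0.24068478578735322
0.2563709536039599
0.24461083651764068
0.25350959410885854
ctr [ 0.7599 -0.0105  0.146 ]
yaw -0.0842014160692035
yaw y -0.09431404621030479
bar [ 0.583  -0.0474  0.122 ] [0.5939 0.062  0.122 ]
back lip [ 0.5039 -0.3888  0.038 ] [ 0.515  -0.2756  0.038 ]
mouth floor [ 0.6408 -0.4019  0.    ] [ 0.6544 -0.2908  0.    ] tops [ 0.6576 -0.2942  0.034 ]
handle [ 0.4445 -0.3267  0.045 ] end [ 0.3942 -0.3209  0.056 ] neck [ 0.4933 -0.3298  0.03  ]
can rim [array([ 0.5523, -0.5296]), array([ 0.6146, -0.4718]), array([ 0.5527, -0.4662]), array([ 0.6143, -0.5277])]
sd [ 0.4115 -0.204   0.01  ] [ 0.3548 -0.0092  0.02  ]
tape [ 0.7543 -0.0108  0.18  ]
```

send_rows(grip=36, rows=[[19.4, 26, 0, 0, 0, 0.055], [19.4, 26, 0, 0, 0, 0.055], [19.4, 26, 0, 0, 0, 0.055], [19.4, 26, 0, 0, 0, 0.055], [19.4, 26, 0, 0, 0, 0.055], [19.4, 26, 0, 0, 0, 0.055], [19.4, 26, 0, 0, 0, 0.055], [19.4, 26, 0, 0, 0, 0.055]])

```text
time: 0.77
tool_pos: [0.357, -0.3022, 0.23]
ee_rot: [-3.141, -0.0, 0.817]
wrist_force: [0.3, -0.4, 0.5]
width: 0.0442
finger_force: 0.0
```

send_rows(rows=[[19.4, 26, 0, 0, 0, 0.055], [19.4, 26, 0, 0, 0, 0.055], [19.4, 26, 0, 0, 0, 0.055], [19.4, 26, 0, 0, 0, 0.055], [19.4, 26, 0, 0, 0, 0.055], [19.4, 26, 0, 0, 0, 0.055], [19.4, 26, 0, 0, 0, 0.055], [19.4, 26, 0, 0, 0, 0.055]])

```text
time: 1.43
tool_pos: [0.5122, -0.0942, 0.23]
ee_rot: [-3.141, 0.0, 1.258]
wrist_force: [0.4, -0.2, 0.7]
width: 0.0362
finger_force: 0.0
```

send_rows(rows=[[19.4, 26, 0, 0, 0, 0.055], [19.4, 26, 0, 0, 0, 0.055], [19.4, 26, 0, 0, 0, 0.055], [19.4, 26, 0, 0, 0, 0.055], [0, 0, 0, 0, 0, 0], [0, 0, 0, 0, 0, 0]])

```text
time: 1.93
tool_pos: [0.5894, 0.0093, 0.2292]
ee_rot: [-3.139, 0.0, 1.477]
wrist_force: [-0.4, -0.8, 0.3]
width: 0.0359
finger_force: 0.0
```

```bash
python3 - <<'E'
from h import *
c=optics.camera_model("wrist"); snap("wrist","w1")
print(c, sensors.get_obs()["joint_positions"])
for X in((.583,-.0474,.12),(.5939,.062,.12)): print(proj(c,X))
E
```

```text
{'vertical_fov': 59.49368735076279, 'cx': 280.1915597420839, 'cy': 207.84304206355185, 'k1': -0.04947948439129469, 'R': array([[ 0.99548382, -0.09490458, -0.00225485],
       [-0.09101115, -0.96086111,  0.26165416],
       [-0.02699878, -0.26026726, -0.96515906]]), 't': array([-0.5860585 ,  0.03474675,  0.40764196])} [-8.17834215e-02  1.76075880e-01  1.27331021e+00 -7.50442702e-04
  1.69412288e+00  1.37338088e-02]
[278.33070806 282.39056076]
[278.78526888 140.75891712]
```

View pics/w1.png

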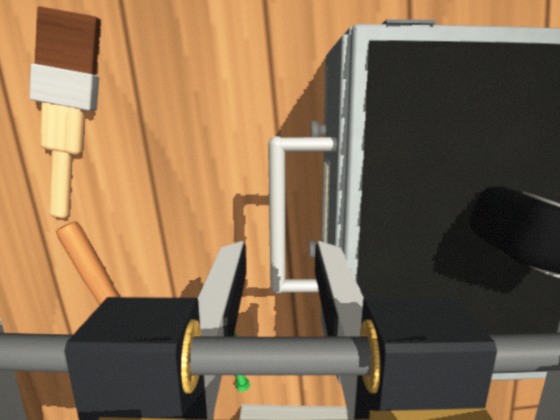

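The wrist view shows the bar vertical at column 278, rows 138–288, centred between the fingers. That matches the projected measurement, so I'll descend and grip.

send_rows(rows=[[0, 0, -15, 0, 0, 0], [0, 0, -15, 0, 0, 0], [0, 0, -15, 0, 0, 0], [0, 0, -15, 0, 0, 0], [0, 0, -15, 0, 0, 0], [0, 0, -15, 0, 0, 0], [0, 0, -14, 0, 0, 0], [0, 0, 0, 0, 0, 0]])

```text
time: 2.65
tool_pos: [0.5865, 0.0066, 0.123]
ee_rot: [-3.135, 0.001, 1.472]
wrist_force: [-0.6, -0.5, -0.2]
width: 0.0361
finger_force: 0.0
```

send_rows(grip=0, rows=[[0, 0, 0, 0, 0, 0], [0, 0, 0, 0, 0, 0], [0, 0, 0, 0, 0, 0], [0, 0, 0, 0, 0, 0], [0, 0, 0, 0, 0, 0], [0, 0, 0, 0, 0, 0]])

```text
time: 3.15
tool_pos: [0.5897, 0.0078, 0.1279]
ee_rot: [3.14, 0.001, 1.475]
wrist_force: [-2.0, -1.1, 4.2]
width: 0.011
finger_force: 30.0
```

send_rows(rows=[[-10, 1, 0, 0, 0, 0], [-20, 1.9, 0, 0, 0, 0], [-20, 1.9, 0, 0, 0, 0], [-20, 1.9, 0, 0, 0, 0], [-20, 1.9, 0, 0, 0, 0], [-20, 1.9, 0, 0, 0, 0], [-20, 1.9, 0, 0, 0, 0], [-10, 1, 0, 0, 0, 0]])

```text
time: 3.82
tool_pos: [0.4491, 0.0203, 0.1279]
ee_rot: [3.138, 0.003, 1.475]
wrist_force: [1.6, -5.1, 3.2]
width: 0.0113
finger_force: 30.0
```

send_rows(rows=[[-10, 1, 0, 0, 0, 0], [-7, 0.7, 0, 0, 0, 0], [0, 0, 0, 0, 0, 0]])

```text
time: 4.07
tool_pos: [0.4322, 0.0218, 0.1278]
ee_rot: [3.139, 0.004, 1.474]
wrist_force: [-1.5, -5.1, 5.2]
width: 0.0109
finger_force: 30.0
```

send_rows(grip=36, rows=[[0, 0, 0, 0, 0, 0], [0, 0, 0, 0, 0, 0], [0, 0, 0, 0, 0, 0], [0, 0, 0, 0, 0, 0], [0, 0, 10, 0, 0, 0], [0, 0, 20, 0, 0, 0], [0, 0, 30, 0, 0, 0], [0, 0, 30, 0, 0, 0]])

```text
time: 4.73
tool_pos: [0.4317, 0.0236, 0.2172]
ee_rot: [-3.139, -0.0, 1.475]
wrist_force: [0.6, 0.3, 0.4]
width: 0.0358
finger_force: 0.0
```

send_rows(rows=[[0, 0, 30, 0, 0, 0], [-3.7, -24.4, -3, 0, 0, -0.1125], [-3.7, -24.4, -3, 0, 0, -0.1125], [-3.7, -24.4, -3, 0, 0, -0.1125], [-3.7, -24.4, -3, 0, 0, -0.1125], [-3.7, -24.4, -3, 0, 0, -0.1125], [-3.7, -24.4, -3, 0, 0, -0.1125], [-3.7, -24.4, -3, 0, 0, -0.1125]])

```text
time: 5.4
tool_pos: [0.4064, -0.1485, 0.2261]
ee_rot: [3.141, -0.001, 0.682]
wrist_force: [1.5, -0.7, -1.0]
width: 0.0358
finger_force: 0.0
```

send_rows(grip=50, rows=[[-3.7, -24.4, -3, 0, 0, -0.1125], [-3.7, -24.4, -3, 0, 0, -0.1125], [-3.7, -24.4, -3, 0, 0, -0.1125], [-3.7, -24.4, -3, 0, 0, -0.1125], [-3.7, -24.4, -3, 0, 0, -0.1125], [-3.7, -24.4, -3, 0, 0, -0.1125], [-3.7, -24.4, -3, 0, 0, -0.1125], [0, 0, 0, 0, 0, 0]])

```text
time: 6.07
tool_pos: [0.3797, -0.3216, 0.2039]
ee_rot: [3.141, 0.001, -0.107]
wrist_force: [-0.3, 0.1, 0.5]
width: 0.0499
finger_force: 0.0
```

send_rows(rows=[[0, 0, 0, -0.0098, -0.0976, 0], [0, 0, 0, -0.0098, -0.0976, 0], [0, 0, 0, -0.0098, -0.0976, 0], [0, 0, 0, -0.0098, -0.0976, 0], [0, 0, 0, -0.0098, -0.0976, 0], [0, 0, 0, -0.0098, -0.0976, 0], [0, 0, 0, -0.0098, -0.0976, 0], [0, 0, 0, -0.0098, -0.0976, 0]])

```text
time: 6.73
tool_pos: [0.381, -0.3179, 0.2063]
ee_rot: [3.136, -0.791, -0.094]
wrist_force: [0.5, 0.5, -0.4]
width: 0.05
finger_force: 0.0
```

send_rows(rows=[[0, 0, 0, 0, 0, 0], [0, 0, 0, 0, 0, 0]])

```text
time: 6.9
tool_pos: [0.3799, -0.3179, 0.2039]
ee_rot: [-3.14, -0.783, -0.103]
wrist_force: [-0.0, -0.2, -0.0]
width: 0.0497
finger_force: 0.0
```

```bash
python3 - <<'E'
from h import *
np.set_printoptions(precision=4,suppress=True)
o=sensors.get_obs(); print(o["tool_pos"],o["ee_rot"],o["joint_positions"])
c=optics.camera_model("wrist"); snap("wrist","w2"); s=snap("scene","s2")
for X in((.449,-.326,.045),(.6476,-.3464,.0),(.578,-.339,.003),(.394,-.3209,.056)): print(proj(c,X))
E
```

```text
[ 0.3799 -0.3179  0.2039] [-3.1397 -0.7826 -0.1025] [-1.2682 -0.3758  2.0167  0.756   1.2396  0.2451]
[280.3589 263.6948]
[280.3351 131.7949]
[280.1399 174.5812]
[281.0281 321.4883]
```

View pics/w2.png

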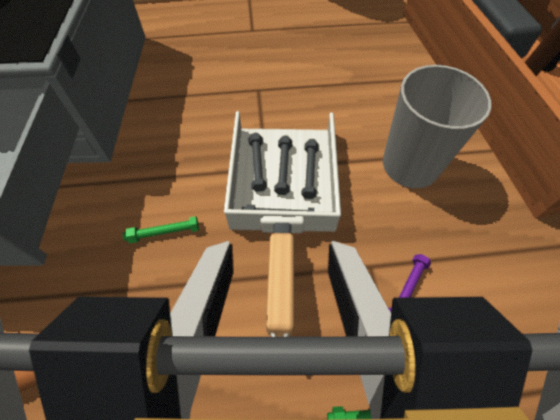

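View pics/s2.png

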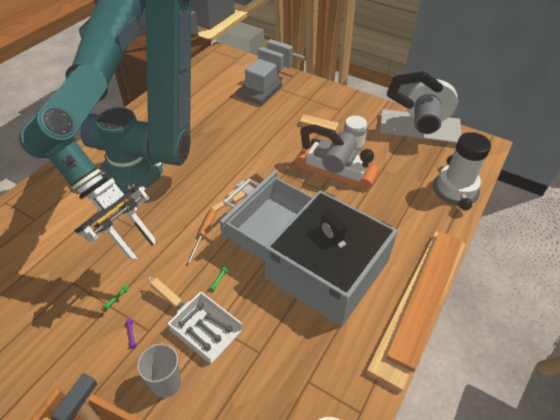

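The wrist view shows the scoop handle on the jaw centre line at column 281, with the mouth edge at row 130 as predicted and all four bolts in the pan. In the scene view the drawer is well out. I'll approach along the tool axis and grip.

send_rows(rows=[[0, -0.2, -17, 0, 0, 0], [0, -0.2, -17, 0, 0, 0], [0, -0.2, -17, 0, 0, 0], [0, -0.2, -17, 0, 0, 0], [0, -0.2, -17, 0, 0, 0], [0, 0, -17, 0, 0, 0], [8, -0.8, -8, 0, 0, 0], [8, -0.8, -8, 0, 0, 0]])

```text
time: 7.67
tool_pos: [0.398, -0.3212, 0.0869]
ee_rot: [3.14, -0.784, -0.097]
wrist_force: [-0.8, 0.3, 0.2]
width: 0.0501
finger_force: 0.0
```

send_rows(rows=[[8, -0.8, -8, 0, 0, 0], [8, -0.8, -8, 0, 0, 0], [8, -0.8, -8, 0, 0, 0], [8, -0.8, -8, 0, 0, 0], [8, -0.8, -8, 0, 0, 0], [8, -0.8, -8, 0, 0, 0], [0, 0, 0, 0, 0, 0]])

```text
time: 8.25
tool_pos: [0.4468, -0.3252, 0.0384]
ee_rot: [-3.141, -0.784, -0.096]
wrist_force: [-0.6, 0.0, 0.3]
width: 0.0497
finger_force: 0.0
```

send_rows(grip=0, rows=[[0, 0, 0, 0, 0, 0], [0, 0, 0, 0, 0, 0], [0, 0, 0, 0, 0, 0], [0, 0, 0, 0, 0, 0], [0, 0, 0, 0, 0, 0], [0, 0, 0, 0, 0, 0]])

```text
time: 8.75
tool_pos: [0.4446, -0.3264, 0.0393]
ee_rot: [3.14, -0.786, -0.1]
wrist_force: [-1.1, 0.4, 1.9]
width: 0.0235
finger_force: 29.9
```

send_rows(rows=[[0, 0, 4, 0, 0, 0], [0, 0, 8, 0, 0, 0], [0, 0, 10, 0, 0, 0], [0, 0, 10, 0, 0, 0], [0, 0, 10, 0, 0, 0], [0, 0, 10, 0, 0, 0], [0, 0, 8, 0, 0, 0], [0, 0, 0, 0, 0, 0]])

```text
time: 9.42
tool_pos: [0.4449, -0.3265, 0.1005]
ee_rot: [3.138, -0.786, -0.098]
wrist_force: [0.8, 0.0, -4.0]
width: 0.0235
finger_force: 30.0
```

```bash
python3 - <<'E'
from h import *
np.set_printoptions(precision=4,suppress=True)
o=sensors.get_obs(); print(o["tool_pos"],o["ee_rot"],o["wrist_force"])
c=optics.camera_model("wrist"); snap("wrist","w3")
dz=.06
for X in((.449,-.326,.045+dz),(.6476,-.3464,dz),(.578,-.339,.003+dz),(.394,-.3209,.056+dz)): print(proj(c,X))
E
```

```text
[ 0.4449 -0.3265  0.1005] [ 3.1379 -0.7863 -0.0976] [ 0.8252  0.0264 -3.9669]
[276.0721 269.077 ]
[278.0179  60.9831]
[277.2787 120.5697]
[276.442  404.5398]
```

View pics/w3.png

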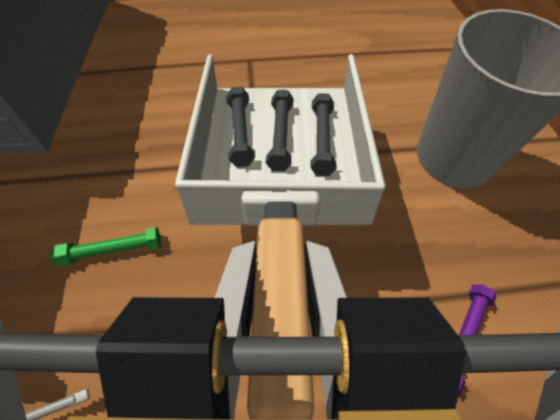

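The scoop is held with the bolts in the pan, and the mouth edge is at row 88. Predicted for level is 61, so the mouth has dipped. I'll quantify it.

```bash
python3 - <<'E'
from h import *
from scipy.spatial.transform import Rotation as Ro
from scipy.optimize import brentq
c=optics.camera_model("wrist")
a=-.1; X=np.array([np.cos(a),np.sin(a),0]);Y=np.array([-np.sin(a),np.cos(a),0]);Z=np.array([0,0,1.])
g=np.array([.449,-.326,.034+.061])
def pt(x,z,th): return g+Ro.from_rotvec(Y*th).apply(X*(x+.130)+Z*(z-.034))
for nm,x,z,v in(("lip",.0725,.003,88),("backtop",-.0725,.038,184)):
    for th in np.radians([0,3,6,9,12,15,18]): print(nm,round(np.degrees(th)),proj(c,pt(x,z,th)))
E
```

```text
lip 0 [277.88398539  53.13642052]
lip 3 [277.91421612  65.15067798]
lip 6 [277.94158306  76.91405225]
lip 9 [277.96630036  88.45157924]
lip 12 [277.98855619  99.78662682]
lip 15 [278.00851592 110.94110064]
lip 18 [278.02632466 121.93562855]
backtop 0 [277.1484979  171.08603683]
backtop 3 [277.17488793 174.09848754]
backtop 6 [277.19980926 177.269455  ]
backtop 9 [277.22328257 180.58816723]
backtop 12 [277.24532946 184.04453034]
backtop 15 [277.26597204 187.62909719]
backtop 18 [277.28523261 191.33303414]
```

send_rows(rows=[[0, 0, 10, -0.0022, -0.022, 0], [0, 0, 18, -0.0022, -0.022, 0], [0, 0, 26, -0.0022, -0.022, 0], [0, 0, 30, -0.0022, -0.022, 0], [0, 0, 30, -0.0022, -0.022, 0], [0, 0, 30, -0.0022, -0.022, 0], [0, 0, 22, -0.0022, -0.022, 0], [0, 0, 12, -0.0022, -0.022, 0]])

```text
time: 10.13
tool_pos: [0.4448, -0.3262, 0.2804]
ee_rot: [3.135, -0.966, -0.094]
wrist_force: [0.2, -1.1, -3.7]
width: 0.0239
finger_force: 30.0
```

send_rows(rows=[[0, 4, 4, 0, 0, 0], [-1, 8, 4, 0, 0, 0], [-1, 12, 4, 0, 0, 0], [-2, 16, 4, 0, 0, 0], [-2, 18, 4, 0, 0, 0], [-2, 20, 4, 0, 0, 0], [-3, 20, 4, 0, 0, 0], [-3, 20, 3, 0, 0, 0]])

```text
time: 10.8
tool_pos: [0.4298, -0.2054, 0.3045]
ee_rot: [-3.134, -0.958, -0.105]
wrist_force: [0.3, 0.3, -4.8]
width: 0.024
finger_force: 30.0
```

send_rows(rows=[[-3, 20, 0, 0, 0, 0], [-3, 20, 0, 0, 0, 0], [-3, 20, 0, 0, 0, 0], [-3, 20, 0, 0, 0, 0], [-3, 20, 0, 0, 0, 0], [-3, 20, 0, 0, 0, 0], [-3, 20, 0, 0, 0, 0], [-3, 20, 0, 0, 0, 0]])

```text
time: 11.47
tool_pos: [0.46, -0.0751, 0.306]
ee_rot: [-3.113, -0.922, -0.103]
wrist_force: [0.4, -0.5, -4.8]
width: 0.0237
finger_force: 30.0
```

send_rows(rows=[[-3, 20, 0, 0, 0, 0], [-2, 18, 0, 0, 0, 0], [-1, 14, 0, 0, 0, 0], [-1, 10, 0, 0, 0, 0], [0, 6, 0, 0, 0, 0], [0, 2, 0, 0, 0, 0], [0, 0, 0, 0, 0, 0], [0, 0, 0, 0, 0, 0]])

```text
time: 12.13
tool_pos: [0.4669, -0.0086, 0.3086]
ee_rot: [-3.117, -0.917, -0.1]
wrist_force: [0.1, -0.4, -4.3]
width: 0.0236
finger_force: 30.0
```

```bash
python3 - <<'E'
from h import *
np.set_printoptions(precision=4,suppress=True)
o=sensors.get_obs(); print(o["tool_pos"],o["ee_rot"],o["joint_positions"])
a=snap("wrist","w4");b=snap("scene","s4")
cv2.imwrite("pics/c4.png",np.hstack([cv2.resize(a,(400,300)),cv2.resize(b[100:340,120:440],(400,300))])[:,:,::-1])
E
```

```text
[ 0.4669 -0.0086  0.3086] [-3.1172 -0.9169 -0.0999] [-0.2294 -0.7551  2.074   0.1601  0.9181  1.3938]
```

View pics/c4.png

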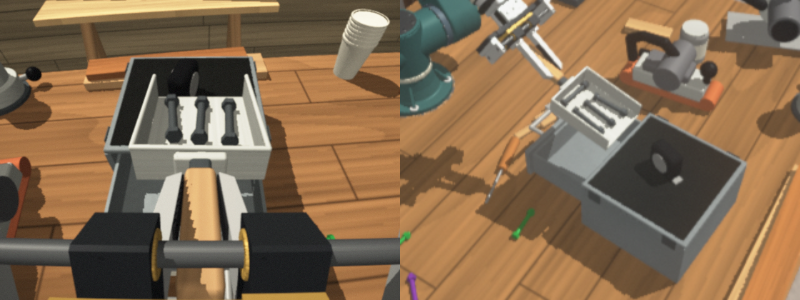

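The arm met joint 2's limit, so the TCP stopped at x=0.467, y=-0.009. The scoop has slipped to about 13° mouth down with all bolts still in it, above the drawer and roof edge. Rotating about the current grip brings the lip to x≈0.57, z≈0.14, over the open drawer, so I'll shift sideways and then tip.

send_rows(rows=[[-2, 6, 0, 0.002, 0.02, 0], [-4, 9, 0, 0.003, 0.03, 0], [-4, 9, 0, 0.003, 0.03, 0], [-2, 4, 0, 0.002, 0.02, 0]])

```text
time: 12.57
tool_pos: [0.4553, 0.0192, 0.3111]
ee_rot: [-3.117, -0.819, -0.101]
wrist_force: [-0.8, 0.5, -3.7]
width: 0.0236
finger_force: 30.0
```

send_rows(rows=[[0, 0, 0, 0.012, 0.118, 0], [0, 0, 0, 0.012, 0.118, 0], [0, 0, 0, 0.012, 0.118, 0], [0, 0, 0, 0.012, 0.118, 0], [0, 0, 0, 0.012, 0.118, 0], [0, 0, 0, 0.012, 0.118, 0], [0, 0, 0, 0, 0, 0], [0, 0, 0, 0, 0, 0]])

```text
time: 13.23
tool_pos: [0.4578, 0.0183, 0.3104]
ee_rot: [-3.117, -0.111, -0.101]
wrist_force: [-1.2, 0.3, -2.0]
width: 0.0241
finger_force: 30.0
```

```bash
python3 - <<'E'
from h import *
np.set_printoptions(precision=4,suppress=True)
o=sensors.get_obs(); print(o["tool_pos"],o["ee_rot"],o["joint_positions"],o["wrist_force"])
a=snap("wrist","w5");b=snap("scene","s5")
cv2.imwrite("pics/c5.png",np.hstack([cv2.resize(a,(400,300)),cv2.resize(b[100:340,120:440],(400,300))])[:,:,::-1])
E
```

```text
[0.4578 0.0183 0.3104] [-3.1171 -0.1111 -0.101 ] [-0.1015 -0.2033  1.4937  0.0249  1.74    1.5744] [-1.211   0.3299 -2.0335]
```

View pics/c5.png

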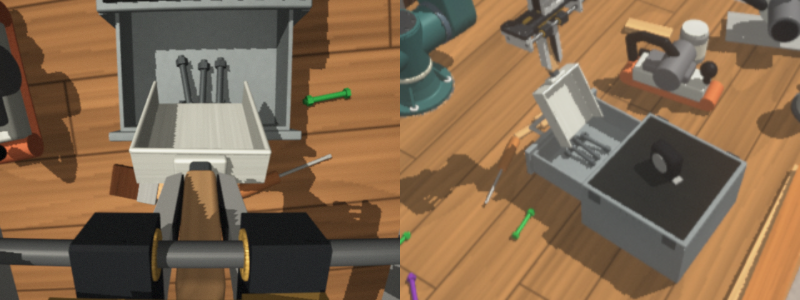

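The wrist and scene views show the pan empty, with the bolts on the drawer floor at about wrist (200,80). The wrist force of about 2 N matches an empty scoop. I'll lift out, return above the original spot, and count bolts on the way.

send_rows(rows=[[0, 0, 20, 0, 0, 0], [0, 0, 25, 0, 0, 0], [0, 0, 25, 0, 0, 0], [0, 0, 20, 0, 0, 0], [-0.7, -10, 0, -0.004, -0.0375, 0], [-0.7, -20, 0, -0.004, -0.0375, 0], [-0.7, -20, 0, -0.004, -0.0375, 0], [-0.7, -20, 0, -0.004, -0.0375, 0]])

```text
time: 14.0
tool_pos: [0.4511, -0.051, 0.4029]
ee_rot: [-3.12, -0.268, -0.098]
wrist_force: [0.5, 0.7, -1.7]
width: 0.0242
finger_force: 30.0
```

send_rows(rows=[[-0.7, -20, -5, -0.004, -0.0375, 0], [-0.7, -20, -5, -0.004, -0.0375, 0], [-0.7, -20, -5, -0.004, -0.0375, 0], [-0.7, -20, -5, -0.004, -0.0375, 0], [-0.7, -20, -5, -0.004, -0.0375, 0], [-0.7, -20, -5, -0.004, -0.0375, 0], [-0.7, -20, -5, -0.004, -0.0375, 0], [-0.7, -20, -5, -0.004, -0.0375, 0]])

```text
time: 14.67
tool_pos: [0.4455, -0.2108, 0.3624]
ee_rot: [-3.126, -0.568, -0.097]
wrist_force: [-0.0, -0.1, -2.4]
width: 0.0238
finger_force: 30.0
```

send_rows(rows=[[-0.7, -20, -20, -0.004, -0.0375, 0], [-0.7, -20, -20, -0.004, -0.0375, 0], [-0.7, -20, -20, -0.004, -0.0375, 0], [-0.7, -20, -20, -0.004, -0.0375, 0], [-0.7, -20, -20, -0.004, -0.0375, 0], [-0.7, -15, -20, -0.004, -0.0375, 0], [0, 0, 0, 0, 0, 0], [0, 0, 0, 0, 0, 0]])

```text
time: 15.33
tool_pos: [0.4414, -0.3251, 0.2399]
ee_rot: [-3.123, -0.786, -0.1]
wrist_force: [0.6, 0.2, -0.8]
width: 0.0235
finger_force: 30.0
```

```bash
python3 - <<'E'
from h import *
from scipy.spatial.transform import Rotation as Ro
np.set_printoptions(precision=4,suppress=True)
o=sensors.get_obs(); print(o["tool_pos"],o["ee_rot"],o["joint_positions"],o["wrist_force"])
G=Ro.from_euler("xyz",[3.14,-.786,-.1]); print("rot to go",(G*Ro.from_euler("xyz",o["ee_rot"]).inv()).as_rotvec(), "shift mm",1e3*(np.array([.4446,-.3264,.0393])-o["tool_pos"]))
a=snap("wrist","w6");b=snap("scene","s6")
cv2.imwrite("pics/c6.png",np.hstack([cv2.resize(a,(400,300)),cv2.resize(b[160:370,120:400],(400,300))])[:,:,::-1])
E
```

```text
[ 0.4414 -0.3251  0.2399] [-3.1226 -0.7862 -0.1002] [-1.1213 -0.2882  1.8839  0.7212  1.1907  0.3881] [ 0.5946  0.1747 -0.8143]
rot to go [-0.0144  0.0016 -0.0143] shift mm [   3.2042   -1.2804 -200.6436]
```

View pics/c6.png

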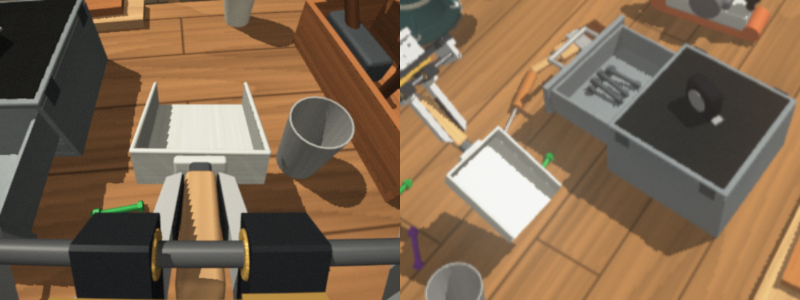

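The pan is empty, about 24° mouth down in the grip, above its original spot. Bolts are visible in the drawer. I'll level partly with the tool, lower so the bench flattens it, and release.

send_rows(rows=[[0.3, -0.2, -16, -0.005, -0.031, -0.002], [0.3, -0.2, -16, -0.005, -0.031, -0.002], [0.3, -0.2, -16, -0.005, -0.031, -0.002], [0.3, -0.2, -16, -0.005, -0.031, -0.002], [0.3, -0.2, -16, -0.005, -0.031, -0.002], [0.3, -0.1, -16, -0.005, -0.031, -0.002], [0.3, -0.1, -16, -0.005, -0.031, -0.001], [0.3, -0.1, -16, -0.005, -0.031, -0.001]])

```text
time: 16.1
tool_pos: [0.4465, -0.3282, 0.1158]
ee_rot: [3.118, -1.042, -0.076]
wrist_force: [0.7, -0.4, -1.8]
width: 0.0238
finger_force: 30.0
```

send_rows(rows=[[0, 0, -8, 0, 0, 0], [0, 0, -8, 0, 0, 0], [0, 0, -8, 0, 0, 0], [0, 0, -8, 0, 0, 0], [0, 0, -8, 0, 0, 0], [0, 0, -8, 0, 0, 0], [0, 0, -8, 0, 0, 0], [0, 0, -8, 0, 0, 0]])

```text
time: 16.77
tool_pos: [0.4475, -0.3297, 0.0536]
ee_rot: [3.119, -1.044, -0.077]
wrist_force: [-1.9, -0.0, 1.4]
width: 0.0239
finger_force: 30.0
```

send_rows(rows=[[0, 0, -5, 0, 0, 0], [0, 0, -4, 0, 0, 0], [0, 0, 0, 0, 0, 0], [0, 0, 0, 0, 0, 0]])

```text
time: 17.1
tool_pos: [0.4472, -0.3295, 0.0439]
ee_rot: [3.124, -1.044, -0.083]
wrist_force: [3.3, -0.7, 4.4]
width: 0.0237
finger_force: 30.0
```

send_rows(rows=[[0, 0, -3, 0, 0, 0], [0, 0, -3, 0, 0, 0], [0, 0, 0, 0, 0, 0]])

```text
time: 17.35
tool_pos: [0.447, -0.3298, 0.0385]
ee_rot: [3.125, -1.046, -0.083]
wrist_force: [-2.2, 0.4, 10.3]
width: 0.0238
finger_force: 30.0
```

send_rows(grip=50, rows=[[0, 0, 0, 0, 0, 0], [0, 0, 0, 0, 0, 0], [0, 0, 0, 0, 0, 0], [0, 0, 0, 0, 0, 0], [-8, 0.8, 5, 0, 0, 0], [-15, 1.5, 9, 0, 0, 0], [-15, 1.5, 9, 0, 0, 0], [-15, 1.5, 9, 0, 0, 0]])

```text
time: 18.02
tool_pos: [0.3913, -0.3213, 0.0658]
ee_rot: [3.135, -1.037, -0.091]
wrist_force: [-0.0, -0.6, 1.4]
width: 0.0501
finger_force: 0.0
```

send_rows(rows=[[-10, 1, 20, 0, 0, 0], [0, 0, 30, 0, 0, 0], [0, 0, 30, 0, 0, 0], [0, 0, 30, 0, 0, 0], [0, 0, 30, 0, 0, 0], [0, 0, 0, 0, 0, 0]])

```text
time: 18.52
tool_pos: [0.3825, -0.3234, 0.2133]
ee_rot: [3.11, -1.043, -0.071]
wrist_force: [0.3, 0.1, 1.5]
width: 0.0502
finger_force: 0.0
```

```bash
python3 - <<'E'
from h import *
from scipy.spatial.transform import Rotation as Ro
np.set_printoptions(precision=4,suppress=True)
o=sensors.get_obs(); print(o["tool_pos"],o["ee_rot"],o["wrist_force"])
G=Ro.from_euler("xyz",[3.14,0,1.475-np.pi]); H=Ro.from_euler("xyz",[3.14,0,1.475])
for g in(G,H): print("rot to go",(g*Ro.from_euler("xyz",o["ee_rot"]).inv()).as_rotvec())
b=snap("scene","s7"); a=b[160:380,120:400]
cv2.imwrite("pics/c7.png",cv2.resize(a,(762,599),interpolation=cv2.INTER_CUBIC)[:,:,::-1])
E
```

```text
[ 0.3825 -0.3234  0.2133] [ 3.11   -1.0427 -0.0713] [0.2981 0.1115 1.4767]
rot to go [ 0.8971  0.7191 -1.4201]
rot to go [-0.7178  0.8955  1.4073]
```

View pics/c7.png

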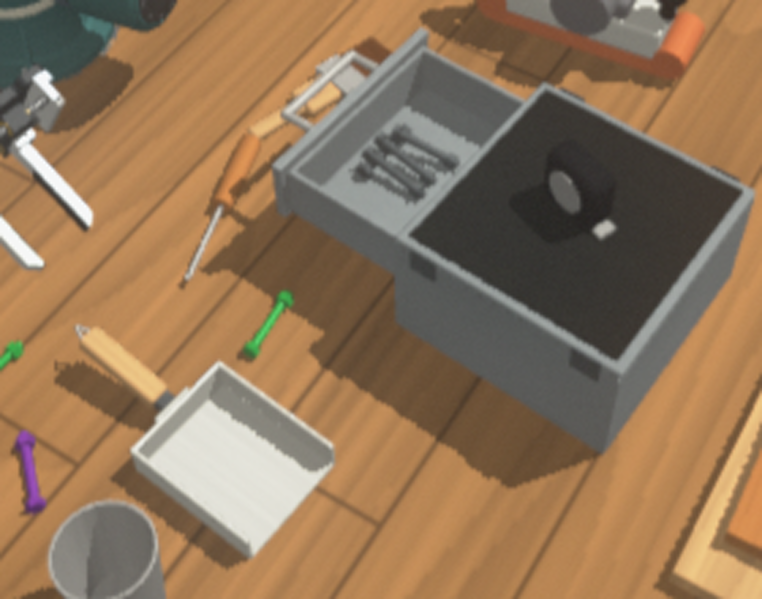

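The scoop is flat at its original spot, with corners within about 3 px of the start and the pan empty. The bolts lie in the drawer at about (400,160) in the crop. Now I'll go back to the bar pull.

send_rows(grip=36, rows=[[3.1, 21.6, 2, -0.0449, 0.056, 0.088], [3.1, 21.6, 2, -0.0449, 0.056, 0.088], [3.1, 21.6, 2, -0.0449, 0.056, 0.088], [3.1, 21.6, 2, -0.0449, 0.056, 0.088], [3.1, 21.6, 2, -0.0449, 0.056, 0.088], [3.1, 21.6, 2, -0.0449, 0.056, 0.088], [3.1, 21.6, 2, -0.0449, 0.056, 0.088], [3.1, 21.6, 2, -0.0449, 0.056, 0.088]])

```text
time: 19.23
tool_pos: [0.406, -0.1474, 0.22]
ee_rot: [2.896, -0.496, 0.809]
wrist_force: [0.5, -0.2, 0.3]
width: 0.0359
finger_force: 0.0
```

send_rows(rows=[[3.1, 21.6, 2, -0.0449, 0.056, 0.088], [3.1, 21.6, 2, -0.0449, 0.056, 0.088], [3.1, 21.6, 2, -0.0449, 0.056, 0.088], [3.1, 21.6, 2, -0.0449, 0.056, 0.088], [3.1, 21.6, 2, -0.0449, 0.056, 0.088], [3.1, 21.6, 2, -0.0449, 0.056, 0.088], [3.1, 21.6, 2, -0.0449, 0.056, 0.088], [3.1, 21.6, 2, -0.0449, 0.056, 0.088]])

```text
time: 19.9
tool_pos: [0.4311, 0.0252, 0.2364]
ee_rot: [-3.131, 0.009, 1.47]
wrist_force: [1.0, -0.4, 0.5]
width: 0.0362
finger_force: 0.0
```

send_rows(rows=[[0, 0, 0, 0, 0, 0], [0, 0, 0, 0, 0, 0]])

```text
time: 20.07
tool_pos: [0.4314, 0.0258, 0.2357]
ee_rot: [-3.131, 0.006, 1.47]
wrist_force: [-0.1, -0.4, -0.5]
width: 0.0361
finger_force: 0.0
```

```bash
python3 - <<'E'
from h import *
from scipy.spatial.transform import Rotation as Ro
np.set_printoptions(precision=4,suppress=True)
o=sensors.get_obs(); print(o["tool_pos"],o["ee_rot"],o["joint_positions"])
H=Ro.from_euler("xyz",[3.14,0,1.475]); print((H*Ro.from_euler("xyz",o["ee_rot"]).inv()).as_rotvec())
c=optics.camera_model("wrist"); print(proj(c,(.432,.0225,.122)))
a=snap("wrist","w8")
E
```

```text
[0.4314 0.0258 0.2357] [-3.1314  0.0061  1.4698] [-0.0673 -0.1715  1.6096 -0.0058  1.7139  0.033 ]
[ 0.0049 -0.0124  0.0053]
[281.9318 214.2364]
```

View pics/w8.png

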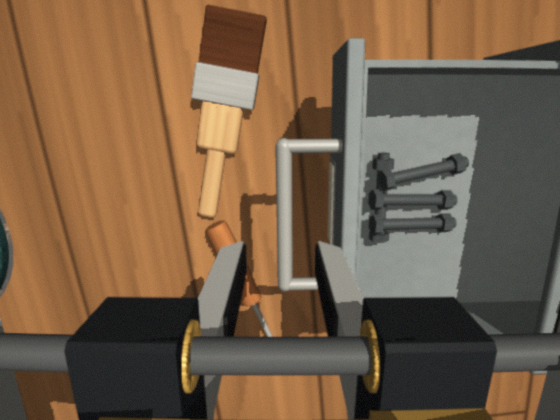

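All four bolts are in the drawer: three lengthwise and one across at about (380,195). The bar at column 284 is centred between the fingers, so I'll descend, grip and push.

send_rows(rows=[[0.5, -1, -15, 0, 0, 0], [0, -1, -15, 0, 0, 0], [0, -1, -15, 0, 0, 0], [0, 0, -15, 0, 0, 0], [0, 0, -15, 0, 0, 0], [0, 0, -15, 0, 0, 0], [0, 0, -15, 0, 0, 0], [0, 0, -4, 0, 0, 0]])

```text
time: 20.78
tool_pos: [0.4297, 0.0196, 0.1257]
ee_rot: [-3.13, 0.006, 1.462]
wrist_force: [0.6, -0.5, -0.3]
width: 0.0358
finger_force: 0.0
```

send_rows(grip=0, rows=[[0, 0, 0, 0, 0, 0], [0, 0, 0, 0, 0, 0], [0, 0, 0, 0, 0, 0], [0, 0, 0, 0, 0, 0], [0, 0, 0, 0, 0, 0]])

```text
time: 21.2
tool_pos: [0.4329, 0.0212, 0.13]
ee_rot: [-3.138, 0.006, 1.466]
wrist_force: [-1.4, -0.8, 3.4]
width: 0.0111
finger_force: 30.0
```

send_rows(rows=[[10, -1, 0, 0, 0, 0], [18, -1.7, 0, 0, 0, 0], [20, -1.9, 0, 0, 0, 0], [20, -1.9, 0, 0, 0, 0], [20, -1.9, 0, 0, 0, 0], [20, -1.9, 0, 0, 0, 0], [20, -1.9, 0, 0, 0, 0], [12, -1.1, 0, 0, 0, 0]])

```text
time: 21.87
tool_pos: [0.575, 0.0086, 0.13]
ee_rot: [-3.139, 0.004, 1.467]
wrist_force: [-1.9, 0.6, 5.8]
width: 0.0115
finger_force: 30.0
```

send_rows(rows=[[8, -0.8, 0, 0, 0, 0], [5, -0.5, 0, 0, 0, 0], [4, -0.4, 0, 0, 0, 0], [0, 0, 0, 0, 0, 0]])

```text
time: 22.2
tool_pos: [0.5912, 0.0071, 0.1301]
ee_rot: [-3.14, 0.004, 1.467]
wrist_force: [2.1, 1.5, 4.0]
width: 0.0113
finger_force: 30.0
```

Now in 3 mm steps until the stop is felt.

send_rows(rows=[[3, -0.3, 0, 0, 0, 0], [0, 0, 0, 0, 0, 0]])

```text
time: 22.37
tool_pos: [0.5914, 0.0071, 0.13]
ee_rot: [-3.133, 0.004, 1.467]
wrist_force: [-5.2, 2.6, 7.0]
width: 0.0107
finger_force: 30.0
```

send_rows(rows=[[3, -0.3, 0, 0, 0, 0], [0, 0, 0, 0, 0, 0]])

```text
time: 22.53
tool_pos: [0.5915, 0.0071, 0.13]
ee_rot: [-3.126, 0.005, 1.467]
wrist_force: [-12.3, 2.7, 12.1]
width: 0.011
finger_force: 30.0
```

send_rows(rows=[[3, -0.3, 0, 0, 0, 0], [0, 0, 0, 0, 0, 0]])

```text
time: 22.7
tool_pos: [0.5916, 0.0071, 0.1299]
ee_rot: [-3.119, 0.005, 1.467]
wrist_force: [-18.7, 4.4, 15.4]
width: 0.0113
finger_force: 30.0
```

The drawer is at its stop (0.5915, with force rising to 19 N). I'll relax, release and rise.

send_rows(rows=[[-3, 0.3, 0, 0, 0, 0], [-3, 0.3, 0, 0, 0, 0], [0, 0, 0, 0, 0, 0]])

```text
time: 22.95
tool_pos: [0.5913, 0.0071, 0.13]
ee_rot: [-3.135, 0.004, 1.467]
wrist_force: [-3.1, 2.3, 7.6]
width: 0.0112
finger_force: 30.0
```

send_rows(grip=36, rows=[[0, 0, 0, 0, 0, 0], [0, 0, 0, 0, 0, 0], [0, 0, 0, 0, 0, 0], [0, 0, 0, 0, 0, 0], [0, 0, 15, 0, 0, 0], [0, 0, 25, 0, 0, 0], [0, 0, 30, 0, 0, 0], [0, 0, 30, 0, 0, 0]])

```text
time: 23.62
tool_pos: [0.5919, 0.0061, 0.2286]
ee_rot: [-3.133, 0.006, 1.466]
wrist_force: [1.1, -0.5, 0.6]
width: 0.0359
finger_force: 0.0
```

send_rows(rows=[[-20, 0, 20, 0, 0, 0], [-20, 0, 20, 0, 0, 0], [0, 0, 0, 0, 0, 0], [0, 0, 0, 0, 0, 0]])

```text
time: 23.95
tool_pos: [0.5529, 0.0061, 0.2703]
ee_rot: [-3.14, 0.005, 1.466]
wrist_force: [-0.4, -0.2, -0.2]
width: 0.036
finger_force: 0.0
```

```bash
python3 - <<'E'
from h import *
np.set_printoptions(precision=4,suppress=True)
c=optics.camera_model("wrist"); b=snap("wrist","w9"); snap("scene","s9")
# bar column near predicted row; find brightest gray run
p=proj(c,(.5915,.0071,.126)); print(p)
v=int(p[1]); hsv=cv2.cvtColor(b,cv2.COLOR_RGB2HSV)
for r in(v-25,v,v+25):
    cols=[u for u in range(max(0,int(p[0])-40),min(560,int(p[0])+40)) if hsv[r,u,1]<40 and hsv[r,u,2]>120]
    if cols: print(r,cols[0],cols[-1],onz(c,(cols[0]+cols[-1])/2,r,.124))
    else: print("none",r)
E
```

```text
[325.4792 194.3371]
169 320 332 [0.5937 0.0279 0.124 ]
194 320 332 [0.5922 0.0068 0.124 ]
219 320 364 [ 0.6042 -0.0165  0.124 ]
```

The bar still sits at the closed position (0.592), so the drawer stayed shut. Handing in.

```bash
python3 -c "
from bench import ticket
print(ticket.close_job())"
```

```text
the job is handed in; nothing more can be done
None
```

I handed the job in: all four bolts are in the drawer, it is pushed to its stop, and the empty scoop lies flat where it started; no verdict came back.

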